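Make up two recipe kits on the kitchen counter

ROBOT

A 7-joint arm with a two-finger parallel gripper is mounted at the origin on the work surface. World frame = base frame: x ahead of the robot, y to its left, z up, the work surface at z = 0. Lengths are in m, angles in degrees, forces in N, time in s.
With the tool pointing down it reaches from about 0.425 to 0.95 m from the base axis. Payload 4.7 kg.
Tool frame: the origin (TCP) lies between the finger pads; the fingertips stand 19 mm ahead of it and the grasp point (between the pads) is the TCP (arm.nose_length is the distance from the TCP to the fingertips, in m); z points along the fingers, y is the direction in which the jaws open and shut (so a half turn about z gives the same grasp; the last joint's range is limited). The gripper opens to 87 mm and grips with 3 to 60 N. Pads are 19 mm wide; open, the fingers measure 117 mm over their backs; the gripper's body (75 mm by 190 mm) begins 51 mm behind the grasp point.
Start: joints at [-1.656, 26.849, -2.785, 87.806, 1.381, 65.374, -4.715], TCP at [0.675, 0, 0.242] pointing down, gripper open.
Joint ranges: [-148.3, 148.3], [-19.14, 114.17], [-79.39, 73.82], [5.75, 140.21], [-59.74, 239.74], [12.07, 113.84], [-152.46, 152.46]. Speed limits (degrees/s): [147.25, 147.25, 180, 180, 180, 180, 180].

INTERFACE

Orientations are given as a 3x3 rotation matrix whose columns are the frame's x, y, z axes.
In Python, from cell import arm gives the robot as it stands.
- The arm moves only by the shell command python3 -m handwheel 'ROWS' [OPENING] [FORCE]. ROWS is JSON, a list of rows, each a list of 4 numbers: the shift along the tool's x, y, z in m, then the turn about the tool's z in rad. A call has 1 to 8 rows; each row is the pose to reach, as a shift and turn from the pose measured when the call began, along the tool's axes at that moment; what a row does not reach only later rows make up. A row lasts 1/12 s, in which the tool goes at most 41.7 mm and 7.16 degrees, less where a joint would pass 70% of its speed; a pose out of reach is approached as far as the arm can. A call with a gripper value outside its range is refused whole. OPENING is the opening in per cent of the stroke, from 0 (shut) to 100 (fully open), set as the call begins (- or left out, the last holds). The fingers move at their own pace and stop on an object; FORCE is the grip in N (left out, the last holds). Time passes only in rows, so rows that repeat a pose let the fingers close. It gives the time, the measured TCP pose, the force and the opening at its end, in the units of the state.
- arm.read_state(): the state, without advancing time (a new reading comes with each control period).
- arm.get_image(name): name is "scene" or "side" or "wrist"; returns the picture (384x512x3 uint8, red, green, blue); there is no depth.
- arm.camera_params(name): a dict with "fx", "fy", "cx", "cy" (pixels), "rvec" (rotation vector, rad) and "tvec" (3), from world to camera coordinates, as OpenCV has them. Camera axes: x right, y down, z forward; pixel columns grow to the right and rows downward; lengths in m; the calibration is good to about 2 mm. A picture is of the moment at which its call begins: read the wrist's pose just before it. camera_params takes no time and is no camera call; for the wrist camera it gives the pose at the moment of the call.
- arm.job_done(): hands the job in, once; it reports no verdict.
The state is a dict: "time": time; "joint_pos": joint angles; "joint_vel": joint speeds; "effort": joint torques, N m; "ee_pos": TCP position; "tool_rot": TCP orientation; "contact_force": force on the tool from outside, world axes, zero at the start; "wrist_torque": the same for the moment, N m; "gripper_width": opening from 0.0 (shut) to 1.0 (fully open).
Only numpy, scipy, OpenCV 4.12 (cv2) and the standard library are available. Lean on these libraries where they do the work, as an engineer would, in place of code of your own. Each camera call takes 0.05 s, during which the arm holds its last target. There are 200 camera calls.

TASK

Make up two recipe kits from the stock on the cutting board: stand the green sprout and the honey bottle in the blue tray, and the purple sprout, the pepper jar and the goat's-cheese tub in the white tray, one thing to a compartment, each upright and flat on the compartment's floor. Leave the mustard jar and the garlic bulb where they are.

Things in the scene. Friction and masses are not known exactly. Their poses are not given: they have to be found in the camera images.
- green_sprout: Green Brussels sprout, rigid, 41 mm tall and 40 mm across at its widest, 20 mm above its flat cut base (26 mm across); about 30 g. Round about its z axis (up); origin at the centre of its underside. Starts upright on the wooden board (its top 20 mm above the counter).
- purple_sprout: Purple Brussels sprout, rigid, same shape as the green one: 41 mm tall, 40 mm across at its widest, 20 mm above its flat cut base (26 mm across); about 30 g. Round about its z axis (up); origin at the centre of its underside. Starts upright on the wooden board (its top 20 mm above the counter).
- cheese_tub: Small white goat's-cheese tub with a cream-coloured band and a cream-coloured spot on its white lid; 42 mm tall, 51 mm across at the base widening to 55 mm at the lid (the top 6 mm); 80 to 170 g. Round about its z axis (up); origin at the centre of its underside. Starts upright on the wooden board (its top 20 mm above the counter).
- pepper_jar: Red pepper spice jar: straight clear jar with a red label and a black cap; 84 mm tall, 42 mm across; 95 to 160 g. Round about its z axis (up); origin at the centre of its underside. Starts upright on the wooden board (its top 20 mm above the counter).
- honey_bottle: Amber honey bottle with a yellow label and a red cap; 104 mm tall. The body is straight, 44 mm across, from the base up to 62 mm, then narrows to the 31 mm wide cap (from 76 mm up); 150 to 325 g. Round about its z axis (up); origin at the centre of its underside. Starts upright on the wooden board (its top 20 mm above the counter).
- mustard_jar: Mustard jar, not part of any kit: yellow with a white label and a yellow cap, 76 mm tall, 44 mm across. It stands among the stock. Round about its z axis (up); origin at the centre of its underside. Starts upright on the wooden board (its top 20 mm above the counter).
- garlic: Cream-white garlic bulb, not part of any kit, 50 mm across, 45 mm tall with a pointed top. Origin at the centre of its underside. It stands at the far end of the cutting board.
- tray_blue: Light blue shallow tray with two compartments in a row along its x axis, 156 x 88 mm outside. Fixed on the counter left or right of the board. Origin: centre of its underside (z = 0), z up. Floor, walls and dividers 4 mm thick, 11 mm high overall. Compartments 72 (x) by 80 mm (y) inside, centred at x = -38 and +38 mm, y = 0.
- tray_white: White shallow tray with three compartments in a row along its x axis, 232 x 88 mm outside. Fixed on the counter left or right of the board. Origin: centre of its underside (z = 0), z up. Floor, walls and dividers 4 mm thick, 11 mm high overall. Compartments 72 (x) by 80 mm (y) inside, centred at x = -76, 0 and +76 mm, y = 0.
Not all that is in view belongs to the job. Leave any black or orange look-alike of the purple_sprout alone. Several things have the shape of the green_sprout; the one meant has the colours described above.

How it is judged (in metres and radians):
At the end, for the whole second after the job is handed in: Each thing in its kit's tray, one to a compartment: base centre 10 mm or more inside the tray's ends, 12 mm inside its long sides, underside under 3.5 mm above the tray floor, tilt under 0.2 rad, at rest; mustard jar and garlic within 20 mm of their start and not fallen over (x of green_sprout in the frame of tray_blue between -0.066 and 0.066 m and y of green_sprout in the frame of tray_blue between -0.032 and 0.032 m and z of green_sprout in the frame of tray_blue between 0 and 0.0075 m and angle between each of green_sprout, honey_bottle, purple_sprout, pepper_jar, cheese_tub's own z axis and vertical below 0.2 rad and linear speed of each of green_sprout, honey_bottle, purple_sprout, pepper_jar, cheese_tub below 0.03 m/s and angular speed of each of green_sprout, honey_bottle, purple_sprout, pepper_jar, cheese_tub below 0.3 rad/s and x of honey_bottle in the frame of tray_blue between -0.066 and 0.066 m and y of honey_bottle in the frame of tray_blue between -0.032 and 0.032 m and z of honey_bottle in the frame of tray_blue between 0 and 0.0075 m and x of purple_sprout in the frame of tray_white between -0.104 and 0.104 m and y of purple_sprout in the frame of tray_white between -0.032 and 0.032 m and z of purple_sprout in the frame of tray_white between 0 and 0.0075 m and x of pepper_jar in the frame of tray_white between -0.104 and 0.104 m and y of pepper_jar in the frame of tray_white between -0.032 and 0.032 m and z of pepper_jar in the frame of tray_white between 0 and 0.0075 m and x of cheese_tub in the frame of tray_white between -0.104 and 0.104 m and y of cheese_tub in the frame of tray_white between -0.032 and 0.032 m and z of cheese_tub in the frame of tray_white between 0 and 0.0075 m and (x of green_sprout in the frame of tray_blue between -0.074 and -0.002 m or x of honey_bottle in the frame of tray_blue between -0.074 and -0.002 m) and (x of green_sprout in the frame of tray_blue between 0.002 and 0.074 m or x of honey_bottle in the frame of tray_blue between 0.002 and 0.074 m) and (x of purple_sprout in the frame of tray_white between -0.112 and -0.04 m or x of pepper_jar in the frame of tray_white between -0.112 and -0.04 m or x of cheese_tub in the frame of tray_white between -0.112 and -0.04 m) and (x of purple_sprout in the frame of tray_white between -0.036 and 0.036 m or x of pepper_jar in the frame of tray_white between -0.036 and 0.036 m or x of cheese_tub in the frame of tray_white between -0.036 and 0.036 m) and (x of purple_sprout in the frame of tray_white between 0.04 and 0.112 m or x of pepper_jar in the frame of tray_white between 0.04 and 0.112 m or x of cheese_tub in the frame of tray_white between 0.04 and 0.112 m) and distance of each of mustard_jar, garlic from where it was at the start of the episode below 0.02 m and angle between each of mustard_jar, garlic's own z axis and vertical below 0.5 rad); the robot touches nothing.
It fails at once if the mustard jar is shoved more than 20 mm or knocked over (distance of mustard_jar from where it was at the start of the episode above 0.02 m or angle between mustard_jar's own z axis and vertical above 0.5 rad).
It fails at once if the garlic bulb is shoved more than 20 mm or knocked over (distance of garlic from where it was at the start of the episode above 0.02 m or angle between garlic's own z axis and vertical above 0.5 rad).
It also fails if it takes over 136 s, if anything falls off the work surface, if the arm or the gripper's body presses on something with over 40 N, if the wrist force passes 120 N, or if a joint passes its speed limit or range.

## Working session

There is one attempt and no reset: what is moved stays moved. The work goes in short steps, Python scripts to look and compute and a shell command to move; the robot and the scene stay as the last step left them, time stands still between calls to the robot, and variables do not carry over. Pictures are saved under pics/ and viewed, about 12 in all and at most 16, crops included, and the job is handed in when it is done.

```bash
mkdir -p pics; ls
cat > h.py <<'E'
import numpy as np, cv2
from cell import arm
def snap(n,f): cv2.imwrite('pics/'+f, cv2.cvtColor(arm.get_image(n),cv2.COLOR_RGB2BGR))
def cam(n):
    p=arm.camera_params(n); R=cv2.Rodrigues(np.array(p['rvec'],float))[0]
    return p,R,np.array(p['tvec'],float).ravel()
def ray(p,R,t,u,v,z):
    d=R.T@np.array([(u-p['cx'])/p['fx'],(v-p['cy'])/p['fy'],1]); c=-R.T@t
    return (c+d*(z-c[2])/d[2])
def proj(p,R,t,X):
    q=R@np.array(X)+t; return q[0]/q[2]*p['fx']+p['cx'], q[1]/q[2]*p['fy']+p['cy']
E
python3 - <<'E'
from h import *
s=arm.read_state(); print(s['time'],s['ee_pos'],np.round(s['tool_rot'],3))
a=[]
for n in('scene','side','wrist'):
    snap(n,n+'0.png'); p,R,t=cam(n); print(n,p,-R.T@t)
    np.save(n+'0.npy',np.concatenate([[p['fx'],p['fy'],p['cx'],p['cy']],R.ravel(),t]))
for n in('scene','side','wrist'):
    im=cv2.imread(f'pics/{n}0.png'); cv2.imwrite(f'pics/{n}0b.png',cv2.resize(im,(800,600),interpolation=cv2.INTER_CUBIC))
E
```

```text
pics
0.0 [6.74444335e-01 1.65688838e-05 2.40515461e-01] [[-0.     1.    -0.002]
 [ 1.     0.    -0.   ]
 [-0.    -0.002 -1.   ]]
scene {'fx': 487.4621821850171, 'fy': 487.4621821850171, 'cx': 256.47231004306036, 'cy': 190.27048939976467, 'rvec': array([ 2.04318225,  1.55657905, -0.51554446]), 'tvec': array([-0.15215807, -0.39176278,  1.46695026])} [ 1.19612848 -0.18490652  0.92933281]
side {'fx': 476.7079706458203, 'fy': 476.7079706458203, 'cx': 252.76158553347102, 'cy': 183.77838756565146, 'rvec': array([ 2.29277812, -0.65700939,  0.26598755]), 'tvec': array([-0.45364844,  0.24236603,  0.8624098 ])} [ 0.15872222 -0.60414377  0.78619744]
wrist {'fx': 328.3063155540118, 'fy': 328.3063155540118, 'cx': 259.4890481641691, 'cy': 191.50701749430456, 'rvec': array([-2.87483192e+00, -3.53548019e-04,  1.12850524e-03]), 'tvec': array([-0.67435914, -0.03072285,  0.39014528])} [0.67465775 0.07330238 0.38390254]
```

View pics/scene0b.png

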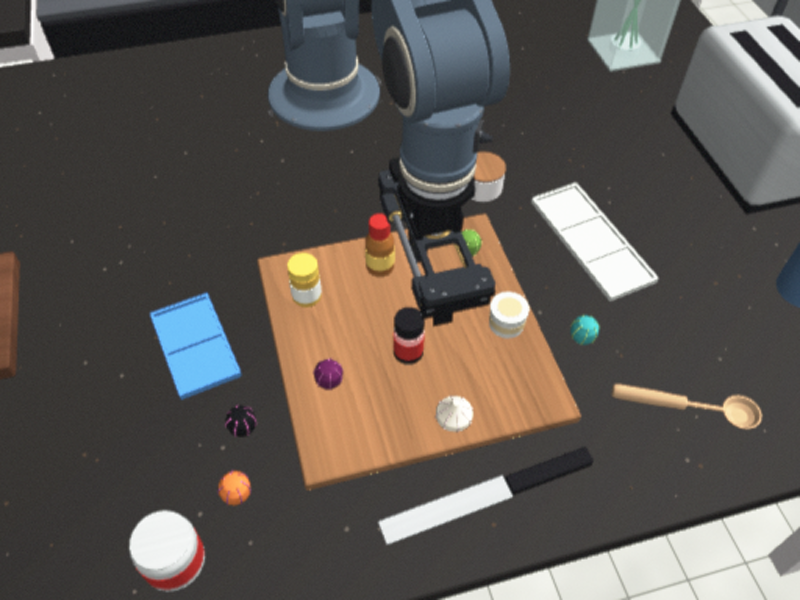

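View pics/side0b.png

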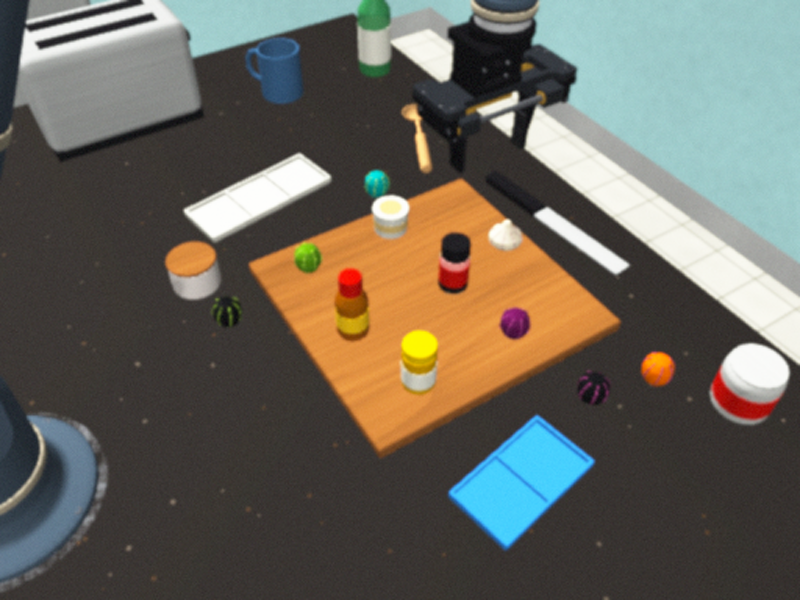

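View pics/wrist0b.png

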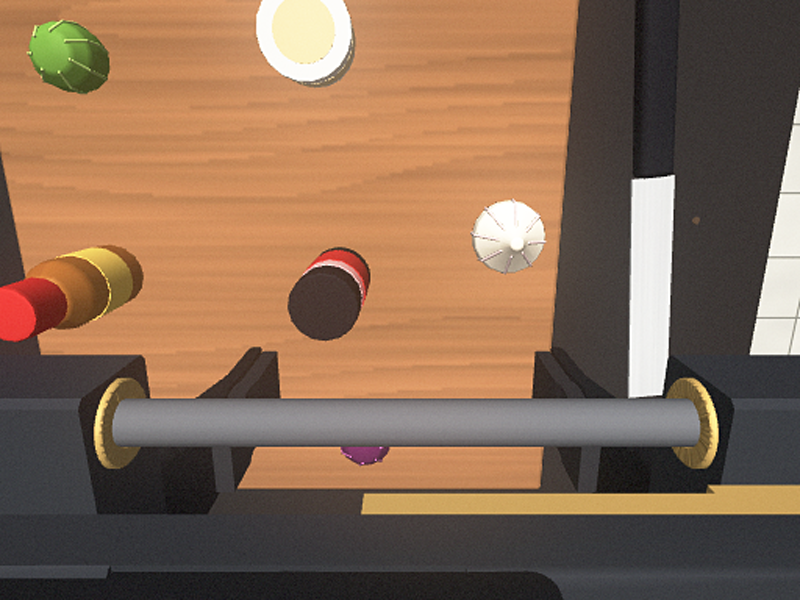

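Candidates (side view): green sprout – bright green at (307,257) on the board, dark green/black at (227,311) and teal at (376,183) off it; the bright green on the board fits. Purple – purple at (515,323) on the board, black/pink at (594,388) and orange at (657,369) off it; the one on the board fits. I'll confirm both in one crop and locate everything from the two views.

Run:
```python
from h import *
im=cv2.imread('pics/side0.png')
a=im[110:220,120:270]; b=im[185:265,305:445]
f=lambda x:cv2.resize(x,(560,int(560*x.shape[0]/x.shape[1])),interpolation=cv2.INTER_CUBIC)
a=im[100:215,130:260]; b=im[150:265,310:440]
f=lambda x:cv2.resize(x,(400,354),interpolation=cv2.INTER_CUBIC)
cv2.imwrite('pics/crop1.png',np.hstack([f(a),f(b)]))
o={'green':(.04,(470,242),(307,257)),'purple':(.04,(329,374),(515,323)),'cheese':(.062,(509,309),(390,207)),'pepper':(.104,(409,317),(456,241)),
'honey':(.124,(379,220),(350,275)),'mustard':(.096,(303,263),(420,342)),'garlic':(.042,(454,414),(506,235)),'teal':(.02,(586,330),(376,183)),
'b1':(.011,(207,294),(506,547)),'b2':(.011,(240,375),(594,461)),'b3':(.011,(181,394),(537,417)),'b4':(.011,(151,314),(450,492)),
'w1':(.011,(575,184),(186,210)),'w2':(.011,(656,273),(299,155)),'w3':(.011,(612,297),(331,181)),'w4':(.011,(533,201),(214,237))}
C,S=cam('scene'),cam('side')
for k,(z,u,v) in o.items():
    print(k,*[np.round(ray(*c,q[0]/1.5625,q[1]/1.5625,z)[:2],3) for c,q in((C,u),(S,v))])
```

```text
green [0.468 0.139] [0.467 0.134]
purple [ 0.645 -0.124] [ 0.644 -0.128]
cheese [0.62  0.144] [0.615 0.144]
pepper [ 0.626 -0.006] [ 0.627 -0.009]
honey [ 0.462 -0.005] [ 0.463 -0.008]
mustard [ 0.489 -0.124] [ 0.491 -0.127]
garlic [0.75  0.021] [0.741 0.016]
teal [0.658 0.255] [0.655 0.252]
b1 [ 0.44 -0.27] [ 0.452 -0.36 ]
b2 [ 0.596 -0.243] [ 0.606 -0.331]
b3 [ 0.605 -0.325] [ 0.589 -0.247]
b4 [ 0.456 -0.355] [ 0.438 -0.274]
w1 [0.365 0.367] [0.364 0.365]
w2 [0.581 0.41 ] [0.587 0.402]
w3 [0.606 0.323] [0.599 0.307]
w4 [0.384 0.282] [0.377 0.279]
```

View pics/crop1.png

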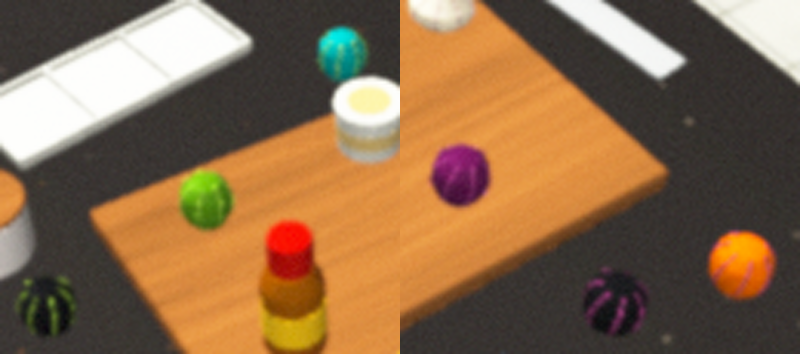

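Crop confirms: bright green (205,200) and purple (460,175) on the board are the ones meant; the black/green, teal, black/pink and orange ones lie off the board. Third check with the wrist picture, and the white-jar obstacle.

```bash
python3 - <<'E'
from h import *
W=cam('wrist');S=cam('side');C=cam('scene')
for k,z,u,v in(('green',.04,68,57),('cheese',.062,303,30),('pepper',.104,325,303),('honey',.124,16,312),('garlic',.05,510,238)):
    print(k,np.round(ray(*W,u/1.5625,v/1.5625,z)[:2],3))
print('jar',ray(*S,192/1.5625,260/1.5625,.05)[:2],ray(*C,488/1.5625,165/1.5625,.05)[:2])
E
python3 -m handwheel '[[0.07,-0.03,0,0],[0.137,-0.056,0,0],[0.137,-0.056,0,0],[0.137,-0.056,0.02,0],[0.137,-0.056,0.06,0],[0.137,-0.056,0.06,0],[0.137,-0.056,0.06,0]]' 100 20
```

```text
green [0.467 0.134]
cheese [0.616 0.144]
pepper [ 0.629 -0.005]
honey [ 0.468 -0.005]
garlic [0.743 0.024]
jar [0.32040818 0.20547523] [0.3205675  0.22007467]
time: 0.73
ee_pos: [0.6171, 0.1362, 0.1789]
tool_rot: [[-0.0, 1.0, -0.006], [1.0, 0.0, -0.002], [-0.002, -0.006, -1.0]]
contact_force: [0.6, -0.3, 0.3]
gripper_width: 0.995
```

```bash
python3 -m handwheel '[[0.008,0,0.03,0],[0.008,0,0.06,0],[0.008,0,0.09,0],[0.008,0,0.12,0],[0.008,0,0.129,0],[0.008,0,0.129,0],[0.008,0,0.129,0]]' && python3 -m handwheel '[[0,0,0,0],[0,0,0,0],[0,0,0,0],[0,0,0,0],[0,0,0,0],[0,0,0,0],[0,0,0,0],[0,0,0,0]]' 0 20 && python3 -m handwheel '[[0,0,-0.02,0],[0,0,-0.05,0],[0,0,-0.08,0],[0,0,-0.1,0],[0,0,-0.1,0],[0,0,-0.1,0]]'
```

```text
time: 1.32
ee_pos: [0.618, 0.1433, 0.0516]
tool_rot: [[0.002, 1.0, -0.004], [1.0, -0.002, -0.002], [-0.002, -0.004, -1.0]]
contact_force: [-1.1, -0.0, 0.0]
gripper_width: 1.001
time: 1.98
ee_pos: [0.6178, 0.1434, 0.0519]
tool_rot: [[0.001, 1.0, -0.004], [1.0, -0.001, -0.002], [-0.002, -0.004, -1.0]]
contact_force: [-2.1, -0.3, 3.3]
gripper_width: 0.611
time: 2.48
ee_pos: [0.6187, 0.1437, 0.1526]
tool_rot: [[0.002, 1.0, -0.002], [1.0, -0.002, -0.001], [-0.001, -0.002, -1.0]]
contact_force: [-0.2, 0.2, -2.2]
gripper_width: 0.612
```

```bash
python3 -m handwheel '[[0.035,-0.01,0,0],[0.07,-0.02,0,0],[0.11,-0.03,0,0],[0.15,-0.04,0,0],[0.185,-0.052,0,0],[0.212,-0.06,0,0],[0.212,-0.06,0,0],[0.212,-0.06,0,0]]'
python3 - <<'E'
from h import *
W=cam('wrist'); snap('wrist','w1.png'); im=cv2.imread('pics/w1.png'); cv2.imwrite('pics/w1b.png',cv2.resize(im,(800,600),interpolation=cv2.INTER_CUBIC))
np.save('w1.npy',np.array([W[0][k] for k in('fx','fy','cx','cy')]+list(W[1].ravel())+list(W[2])))
for sx,sy in((1,1),(1,-1),(-1,-1),(-1,1)):
    a=np.radians(10.5); x,y=.116*sx,.044*sy
    X=[.483+x*np.cos(a)-y*np.sin(a),.342+x*np.sin(a)+y*np.cos(a),.011]
    print(sx,sy,np.round(X,3),np.round(np.array(proj(*W,X))*1.5625))
E
```

```text
time: 3.15
ee_pos: [0.5564, 0.3578, 0.1498]
tool_rot: [[-0.004, 1.0, -0.006], [1.0, 0.004, -0.003], [-0.003, -0.006, -1.0]]
contact_force: [-0.1, -0.1, -1.4]
gripper_width: 0.61
1 1 [0.589 0.406 0.011] [467. 206.]
1 -1 [0.605 0.32  0.011] [490. 355.]
-1 -1 [0.377 0.278 0.011] [113. 418.]
-1 1 [0.361 0.364 0.011] [ 62. 280.]
```

View pics/w1b.png

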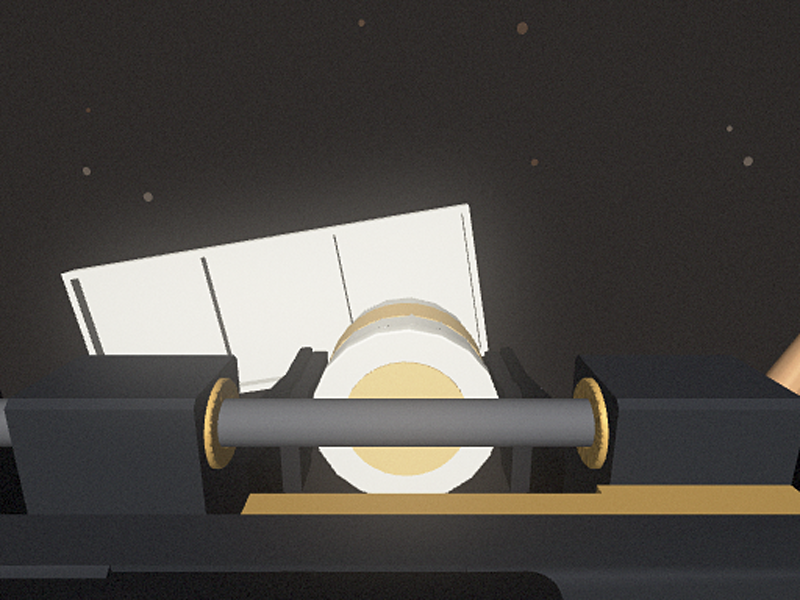

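The tray corners at (469,205), (62,273), (487,352) match my prediction within ~4 mm; the tub hangs upright in the jaws above the far compartment. Lowering.

```bash
python3 -m handwheel '[[0,0,0.03,0],[0,0,0.06,0],[0,0,0.085,0],[0,0,0.1,0],[0,0,0.108,0],[0,0,0.112,0],[0,0,0.113,0],[0,0,0.113,0]]'
```

```text
time: 3.87
ee_pos: [0.5583, 0.3545, 0.0377]
tool_rot: [[0.001, 1.0, -0.004], [1.0, -0.001, -0.003], [-0.003, -0.004, -1.0]]
contact_force: [-0.8, 0.7, -1.3]
gripper_width: 0.607
```

```bash
python3 -m handwheel '[[0,0,0.001,0],[0,0,0.0015,0],[0,0,0.0015,0]]' && python3 -m handwheel '[[0,0,0,0],[0,0,0,0],[0,0,0,0],[0,0,0,0]]' 82 && python3 -m handwheel '[[0,0,-0.02,0],[0,0,-0.05,0],[0,0,-0.08,0],[0,0,-0.12,0],[0,0,-0.13,0],[0,0,-0.13,0]]' && python3 -m handwheel '[[-0.04,0,0,0],[-0.08,0.01,0,0],[-0.12,0.02,0,0],[-0.16,0.03,0,0],[-0.2,0.04,0,0],[-0.24,0.05,0,0],[-0.27,0.06,0,0],[-0.3,0.07,0,0]]' 100
```

```text
time: 4.12
ee_pos: [0.5587, 0.3547, 0.037]
tool_rot: [[0.001, 1.0, -0.002], [1.0, -0.001, -0.003], [-0.003, -0.002, -1.0]]
contact_force: [-1.1, -0.7, -1.0]
gripper_width: 0.609
time: 4.45
ee_pos: [0.5589, 0.3549, 0.0373]
tool_rot: [[0.001, 1.0, -0.002], [1.0, -0.001, -0.002], [-0.002, -0.002, -1.0]]
contact_force: [0.8, 0.1, 0.2]
gripper_width: 0.79
time: 4.95
ee_pos: [0.5613, 0.3569, 0.1722]
tool_rot: [[0.001, 1.0, 0.005], [1.0, -0.001, 0.003], [0.003, 0.005, -1.0]]
contact_force: [-0.1, 0.6, 0.2]
gripper_width: 0.818
time: 5.62
ee_pos: [0.6303, 0.0539, 0.1701]
tool_rot: [[0.003, 1.0, 0.003], [1.0, -0.003, 0.002], [0.002, 0.003, -1.0]]
contact_force: [-0.6, -0.2, -0.3]
gripper_width: 1.005
```

```bash
python3 -m handwheel '[[-0.04,0.01,0,0],[-0.08,0.015,0,0],[-0.12,0.015,0,0],[-0.16,0.015,0,0],[-0.18,0.015,0,0],[-0.18,0.015,0,0],[-0.18,0.015,0,0]]'
python3 - <<'E'
from h import *
snap('side','s1.png'); im=cv2.imread('pics/s1.png')[60:300,200:460]; cv2.imwrite('pics/s1b.png',cv2.resize(im,(650,600),interpolation=cv2.INTER_CUBIC))
E
```

```text
time: 6.2
ee_pos: [0.6437, -0.128, 0.1681]
tool_rot: [[0.007, 1.0, 0.0], [1.0, -0.007, 0.002], [0.002, 0.0, -1.0]]
contact_force: [-1.1, 0.9, -0.2]
gripper_width: 1.0
```

View pics/s1b.png

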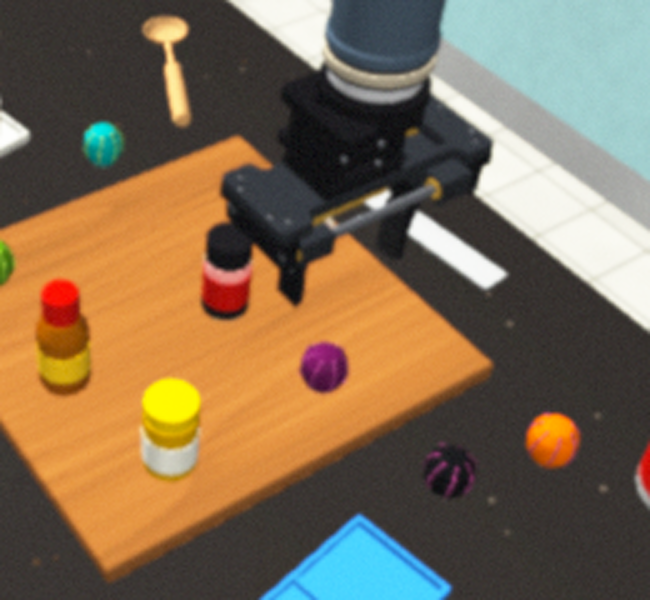

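Purple sprout undisturbed at crop (324,367), open jaws above it, mustard clear. Descend and grip.

```bash
python3 -m handwheel '[[0.001,0,0.03,0],[0.001,0,0.06,0],[0.001,0,0.09,0],[0.001,0,0.11,0],[0.001,0,0.119,0],[0.001,0,0.119,0],[0.001,0,0.119,0]]' && python3 -m handwheel '[[0,0,0,0],[0,0,0,0],[0,0,0,0],[0,0,0,0],[0,0,0,0],[0,0,0,0],[0,0,0,0],[0,0,0,0]]' 0 15 && python3 -m handwheel '[[0,0,-0.02,0],[0,0,-0.05,0],[0,0,-0.08,0],[0,0,-0.11,0],[0,0,-0.12,0],[0,0,-0.12,0],[0,0,-0.12,0]]'
```

```text
time: 6.83
ee_pos: [0.6446, -0.1226, 0.0495]
tool_rot: [[0.001, 1.0, 0.001], [1.0, -0.001, 0.004], [0.004, 0.001, -1.0]]
contact_force: [-0.4, -0.8, 0.6]
gripper_width: 1.003
time: 7.5
ee_pos: [0.6446, -0.1227, 0.0496]
tool_rot: [[0.001, 1.0, 0.001], [1.0, -0.001, 0.004], [0.004, 0.001, -1.0]]
contact_force: [0.3, -0.2, 0.0]
gripper_width: 0.476
time: 8.08
ee_pos: [0.6441, -0.1231, 0.1691]
tool_rot: [[0.001, 1.0, 0.0], [1.0, -0.001, 0.004], [0.004, 0.0, -1.0]]
contact_force: [-0.2, 0.2, -1.1]
gripper_width: 0.446
```

```bash
python3 -m handwheel '[[0.035,-0.018,0,0],[0.07,-0.036,0,0],[0.105,-0.055,0,0],[0.14,-0.073,0,0],[0.175,-0.091,0,0],[0.21,-0.109,0,0],[0.24,-0.125,0,0],[0.25,-0.13,0,0]]' && python3 -m handwheel '[[0.035,-0.018,0,0],[0.07,-0.036,0,0],[0.105,-0.055,0,0],[0.14,-0.073,0,0],[0.175,-0.091,0,0],[0.2,-0.104,0,0],[0.203,-0.106,0,0],[0.203,-0.106,0,0]]'
```

```text
time: 8.75
ee_pos: [0.5099, 0.1324, 0.1677]
tool_rot: [[-0.007, 1.0, -0.006], [1.0, 0.007, 0.005], [0.005, -0.006, -1.0]]
contact_force: [0.2, 0.7, -0.9]
gripper_width: 0.443
time: 9.42
ee_pos: [0.4004, 0.3357, 0.1676]
tool_rot: [[-0.011, 1.0, -0.009], [1.0, 0.011, 0.003], [0.004, -0.009, -1.0]]
contact_force: [1.2, -0.7, -0.3]
gripper_width: 0.443
```

```bash
python3 -m handwheel '[[-0.003,0.004,0.03,0],[-0.005,0.007,0.06,0],[-0.005,0.007,0.09,0],[-0.005,0.007,0.115,0],[-0.005,0.007,0.127,0],[-0.005,0.007,0.131,0],[-0.005,0.007,0.133,0],[-0.005,0.007,0.133,0]]'
python3 - <<'E'
from h import *
snap('wrist','w2.png'); im=cv2.imread('pics/w2.png'); cv2.imwrite('pics/w2b.png',cv2.resize(im,(600,450),interpolation=cv2.INTER_CUBIC))
E
```

```text
time: 10.08
ee_pos: [0.4067, 0.3279, 0.0339]
tool_rot: [[-0.008, 1.0, -0.011], [1.0, 0.008, -0.001], [-0.001, -0.011, -1.0]]
contact_force: [0.3, -0.1, 0.2]
gripper_width: 0.446
```

View pics/w2b.png

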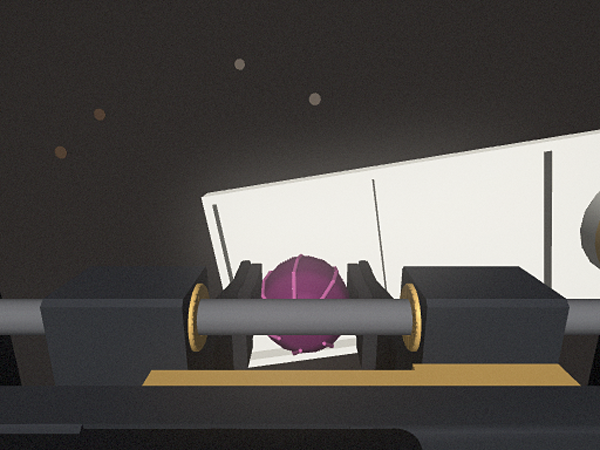

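Sprout (305,300) upright in jaws within the near compartment. Release and go to the pepper jar.

```bash
python3 -m handwheel '[[0,0,0,0],[0,0,0,0],[0,0,0,0],[0,0,0,0],[0,0,0,0]]' 65 && python3 -m handwheel '[[0,0,-0.02,0],[0,0,-0.05,0],[0,0,-0.08,0],[0,0,-0.12,0],[0,0,-0.15,0],[0,0,-0.15,0]]' && python3 -m handwheel '[[-0.034,0.022,0,0],[-0.068,0.044,0,0],[-0.102,0.066,0,0],[-0.136,0.088,0,0],[-0.17,0.11,0,0],[-0.204,0.132,0,0],[-0.238,0.154,0,0],[-0.255,0.17,0,0]]' 100 && python3 -m handwheel '[[-0.034,0.022,0,0],[-0.07,0.044,0,0],[-0.08,0.05,0,0],[-0.08,0.05,0,0],[-0.08,0.05,0,0]]'
```

```text
time: 10.55
ee_pos: [0.4072, 0.3286, 0.034]
tool_rot: [[-0.008, 1.0, -0.009], [1.0, 0.008, 0.001], [0.001, -0.009, -1.0]]
contact_force: [-0.2, -0.3, -0.2]
gripper_width: 0.637
time: 11.05
ee_pos: [0.4115, 0.3314, 0.1904]
tool_rot: [[-0.008, 1.0, 0.0], [1.0, 0.008, 0.009], [0.009, 0.0, -1.0]]
contact_force: [1.1, -0.4, -0.5]
gripper_width: 0.652
time: 11.72
ee_pos: [0.5851, 0.0718, 0.1876]
tool_rot: [[-0.002, 1.0, 0.001], [1.0, 0.002, 0.006], [0.006, 0.001, -1.0]]
contact_force: [0.6, -0.5, -0.5]
gripper_width: 0.992
time: 12.13
ee_pos: [0.6352, -0.0092, 0.1861]
tool_rot: [[0.0, 1.0, -0.001], [1.0, -0.0, 0.006], [0.006, -0.001, -1.0]]
contact_force: [-0.8, 0.1, -0.4]
gripper_width: 0.997
```

```bash
python3 -m handwheel '[[0.002,-0.008,0.01,0],[0.002,-0.008,0.04,0],[0.002,-0.008,0.07,0],[0.002,-0.008,0.095,0],[0.002,-0.008,0.107,0],[0.002,-0.008,0.108,0],[0.002,-0.008,0.108,0]]' && python3 -m handwheel '[[0,0,0,0],[0,0,0,0],[0,0,0,0],[0,0,0,0],[0,0,0,0],[0,0,0,0],[0,0,0,0],[0,0,0,0]]' 0 25 && python3 -m handwheel '[[0,0,-0.02,0],[0,0,-0.05,0],[0,0,-0.08,0],[0,0,-0.1,0],[0,0,-0.1,0],[0,0,-0.1,0]]'
```

```text
time: 12.72
ee_pos: [0.6268, -0.0052, 0.0781]
tool_rot: [[-0.002, 1.0, -0.002], [1.0, 0.002, 0.007], [0.007, -0.002, -1.0]]
contact_force: [-0.3, 1.5, 0.9]
gripper_width: 1.005
time: 13.38
ee_pos: [0.6268, -0.0052, 0.0781]
tool_rot: [[-0.002, 1.0, -0.002], [1.0, 0.002, 0.007], [0.007, -0.002, -1.0]]
contact_force: [1.7, -0.1, -0.3]
gripper_width: 0.482
time: 13.88
ee_pos: [0.6273, -0.0059, 0.1789]
tool_rot: [[-0.002, 1.0, 0.0], [1.0, 0.002, 0.007], [0.007, 0.0, -1.0]]
contact_force: [0.5, -0.5, -0.8]
gripper_width: 0.478
```

```bash
python3 -m handwheel '[[0.037,-0.015,0,0],[0.074,-0.03,0,0],[0.11,-0.046,0,0],[0.148,-0.061,0,0],[0.185,-0.076,0,0],[0.222,-0.092,0,0],[0.25,-0.103,0,0],[0.265,-0.11,0,0]]' && python3 -m handwheel '[[0.035,-0.014,0,0],[0.07,-0.03,0,0],[0.083,-0.034,0,0],[0.083,-0.034,0,0],[0.083,-0.034,0,0]]'
```

```text
time: 14.55
ee_pos: [0.5132, 0.2634, 0.1786]
tool_rot: [[-0.008, 1.0, -0.004], [1.0, 0.008, 0.008], [0.008, -0.004, -1.0]]
contact_force: [0.7, 0.1, -2.4]
gripper_width: 0.476
time: 14.97
ee_pos: [0.4772, 0.3462, 0.1775]
tool_rot: [[-0.01, 1.0, -0.007], [1.0, 0.01, 0.005], [0.005, -0.007, -1.0]]
contact_force: [1.0, -0.9, -2.2]
gripper_width: 0.477
```

```bash
python3 -m handwheel '[[-0.003,0.006,0.03,0],[-0.003,0.006,0.06,0],[-0.003,0.006,0.085,0],[-0.003,0.006,0.105,0],[-0.003,0.006,0.112,0],[-0.003,0.006,0.115,0],[-0.003,0.006,0.115,0]]'
python3 - <<'E'
from h import *
snap('side','s2.png'); im=cv2.imread('pics/s2.png')[70:270,60:320]; cv2.imwrite('pics/s2b.png',cv2.resize(im,(780,600),interpolation=cv2.INTER_CUBIC))
E
```

```text
time: 15.55
ee_pos: [0.4827, 0.3412, 0.0622]
tool_rot: [[-0.008, 1.0, -0.008], [1.0, 0.008, 0.002], [0.002, -0.008, -1.0]]
contact_force: [0.4, 0.0, -0.4]
gripper_width: 0.476
```

View pics/s2b.png

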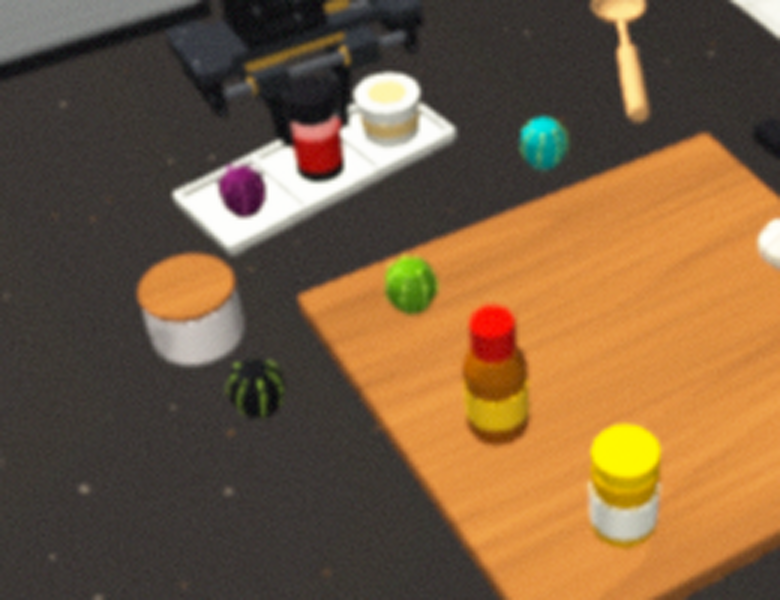

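Pepper jar (318,150) stands in the middle compartment, tub (387,108) and purple sprout (243,190) beside it; sprout tilt to be checked later. Release, then green sprout.

```bash
python3 -m handwheel '[[0,0,0,0],[0,0,0,0],[0,0,0,0],[0,0,0,0],[0,0,0,0]]' 62 && python3 -m handwheel '[[0,0,-0.02,0],[0,0,-0.05,0],[0,0,-0.08,0],[0,0,-0.12,0],[0,0,-0.12,0],[0,0,-0.12,0]]' && python3 -m handwheel '[[-0.037,-0.003,0,0],[-0.074,-0.006,0,0],[-0.11,-0.009,0,0],[-0.148,-0.012,0,0],[-0.185,-0.016,0,0],[-0.206,-0.016,0,0],[-0.206,-0.016,0,0],[-0.206,-0.016,0,0]]' 100
```

```text
time: 16.02
ee_pos: [0.4835, 0.3419, 0.0626]
tool_rot: [[-0.008, 1.0, -0.006], [1.0, 0.008, 0.004], [0.004, -0.006, -1.0]]
contact_force: [-0.3, 0.1, 0.4]
gripper_width: 0.618
time: 16.52
ee_pos: [0.4856, 0.3427, 0.1855]
tool_rot: [[-0.008, 1.0, -0.001], [1.0, 0.008, 0.008], [0.008, -0.001, -1.0]]
contact_force: [-0.4, 0.1, -0.6]
gripper_width: 0.618
time: 17.18
ee_pos: [0.4707, 0.1352, 0.183]
tool_rot: [[-0.005, 1.0, -0.003], [1.0, 0.005, 0.007], [0.007, -0.003, -1.0]]
contact_force: [-0.1, 0.4, 0.2]
gripper_width: 0.995
```

```bash
python3 -m handwheel '[[-0.001,-0.004,0.03,0],[-0.001,-0.004,0.06,0],[-0.001,-0.004,0.09,0],[-0.001,-0.004,0.115,0],[-0.001,-0.004,0.13,0],[-0.001,-0.004,0.133,0],[-0.001,-0.004,0.133,0],[-0.001,-0.004,0.133,0]]' && python3 -m handwheel '[[0,0,0,0],[0,0,0,0],[0,0,0,0],[0,0,0,0],[0,0,0,0],[0,0,0,0],[0,0,0,0],[0,0,0,0]]' 0 15 && python3 -m handwheel '[[0,0,-0.02,0],[0,0,-0.05,0],[0,0,-0.08,0],[0,0,-0.11,0],[0,0,-0.13,0],[0,0,-0.13,0],[0,0,-0.13,0]]'
```

```text
time: 17.85
ee_pos: [0.4666, 0.1364, 0.0503]
tool_rot: [[-0.007, 1.0, -0.003], [1.0, 0.007, 0.008], [0.008, -0.003, -1.0]]
contact_force: [-1.0, -0.5, -0.1]
gripper_width: 1.003
time: 18.52
ee_pos: [0.4665, 0.1363, 0.0504]
tool_rot: [[-0.007, 1.0, -0.003], [1.0, 0.007, 0.008], [0.008, -0.003, -1.0]]
contact_force: [-0.9, -0.4, 0.3]
gripper_width: 0.48
time: 19.1
ee_pos: [0.4674, 0.1354, 0.1812]
tool_rot: [[-0.006, 1.0, -0.0], [1.0, 0.006, 0.009], [0.009, -0.0, -1.0]]
contact_force: [0.2, 0.1, -1.3]
gripper_width: 0.442
```

```bash
python3 -m handwheel '[[-0.038,0.008,0,0],[-0.076,0.016,0,0],[-0.114,0.025,0,0],[-0.152,0.033,0,0],[-0.19,0.041,0,0],[-0.228,0.05,0,0],[-0.26,0.056,0,0],[-0.27,0.058,0,0]]' && python3 -m handwheel '[[-0.038,0.008,0,0],[-0.076,0.016,0,0],[-0.114,0.025,0,0],[-0.15,0.033,0,0],[-0.16,0.036,0,0],[-0.16,0.036,0,0],[-0.16,0.036,0,0]]'
python3 - <<'E'
from h import *
W=cam('wrist'); snap('wrist','w3.png'); im=cv2.imread('pics/w3.png'); cv2.imwrite('pics/w3b.png',cv2.resize(im,(600,450),interpolation=cv2.INTER_CUBIC))
k=600/512; a=np.radians(10.5)
for sx,sy in((1,1),(1,-1),(-1,-1),(-1,1)):
    x,y=.078*sx,.044*sy
    X=[.523+x*np.cos(a)-y*np.sin(a),-.301+x*np.sin(a)+y*np.cos(a),.011]
    print(sx,sy,np.round(X,3),np.round(np.array(proj(*W,X))*k))
E
```

```text
time: 19.77
ee_pos: [0.5261, -0.1406, 0.1769]
tool_rot: [[0.001, 1.0, -0.003], [1.0, -0.001, 0.006], [0.006, -0.003, -1.0]]
contact_force: [0.2, -1.1, -0.1]
gripper_width: 0.441
time: 20.35
ee_pos: [0.5611, -0.2997, 0.1739]
tool_rot: [[0.002, 1.0, -0.006], [1.0, -0.002, 0.008], [0.008, -0.006, -1.0]]
contact_force: [0.4, 0.3, -0.6]
gripper_width: 0.447
1 1 [ 0.592 -0.244  0.011] [344. 144.]
1 -1 [ 0.608 -0.33   0.011] [361. 249.]
-1 -1 [ 0.454 -0.358  0.011] [181. 280.]
-1 1 [ 0.438 -0.272  0.011] [152. 180.]
```

View pics/w3b.png

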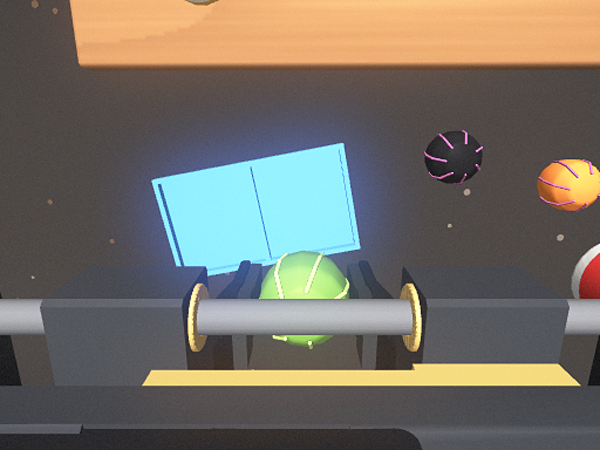

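Tray corners at (343,143), (152,180), (359,249) agree with the estimate within ~1 mm. Lower and release.

```bash
python3 -m handwheel '[[0.004,-0.001,0.03,0],[0.004,-0.001,0.06,0],[0.004,-0.001,0.09,0],[0.004,-0.001,0.115,0],[0.004,-0.001,0.132,0],[0.004,-0.001,0.138,0],[0.004,-0.001,0.139,0],[0.004,-0.001,0.139,0]]' && python3 -m handwheel '[[0,0,0,0],[0,0,0,0]]'
```

```text
time: 21.07
ee_pos: [0.5599, -0.2909, 0.0353]
tool_rot: [[-0.003, 1.0, -0.006], [1.0, 0.003, 0.01], [0.01, -0.006, -1.0]]
contact_force: [0.8, -1.0, -0.3]
gripper_width: 0.445
time: 21.23
ee_pos: [0.5604, -0.2894, 0.0358]
tool_rot: [[-0.005, 1.0, -0.006], [1.0, 0.005, 0.01], [0.01, -0.006, -1.0]]
contact_force: [0.1, 0.1, -0.1]
gripper_width: 0.441
```

```bash
python3 -m handwheel '[[-0.003,0,0.001,0],[-0.003,0,0.0015,0],[-0.003,0,0.0015,0]]' && python3 -m handwheel '[[0,0,0,0],[0,0,0,0],[0,0,0,0],[0,0,0,0],[0,0,0,0]]' 65 && python3 -m handwheel '[[0,0,-0.02,0],[0,0,-0.05,0],[0,0,-0.08,0],[0,0,-0.12,0],[0,0,-0.15,0],[0,0,-0.165,0],[0,0,-0.165,0]]' && python3 -m handwheel '[[0.037,-0.012,0,0],[0.074,-0.025,0,0],[0.11,-0.037,0,0],[0.148,-0.05,0,0],[0.185,-0.062,0,0],[0.222,-0.075,0,0],[0.25,-0.085,0,0],[0.26,-0.088,0,0]]' 100
```

```text
time: 21.48
ee_pos: [0.5606, -0.2927, 0.0346]
tool_rot: [[-0.004, 1.0, -0.005], [1.0, 0.004, 0.01], [0.01, -0.005, -1.0]]
contact_force: [1.2, 0.4, 1.0]
gripper_width: 0.443
time: 21.9
ee_pos: [0.5606, -0.2927, 0.0346]
tool_rot: [[-0.004, 1.0, -0.005], [1.0, 0.005, 0.01], [0.01, -0.005, -1.0]]
contact_force: [0.2, 0.0, -0.2]
gripper_width: 0.642
time: 22.48
ee_pos: [0.5636, -0.2956, 0.2044]
tool_rot: [[-0.004, 1.0, 0.003], [1.0, 0.004, 0.006], [0.006, 0.003, -1.0]]
contact_force: [0.3, -0.9, 0.3]
gripper_width: 0.647
time: 23.15
ee_pos: [0.4718, -0.0312, 0.2046]
tool_rot: [[-0.011, 1.0, -0.0], [1.0, 0.011, 0.008], [0.008, -0.0, -1.0]]
contact_force: [-0.4, 0.3, -0.3]
gripper_width: 0.992
```

```bash
python3 -m handwheel '[[0.024,-0.008,0,0],[0.024,-0.008,0,0],[0.024,-0.008,0.03,0],[0.024,-0.008,0.06,0],[0.024,-0.008,0.06,0],[0.024,-0.008,0.06,0]]'
```

```text
time: 23.65
ee_pos: [0.4624, -0.0075, 0.1435]
tool_rot: [[-0.01, 1.0, -0.005], [1.0, 0.01, 0.008], [0.008, -0.005, -1.0]]
contact_force: [0.4, 0.4, 0.6]
gripper_width: 1.001
```

```bash
python3 -m handwheel '[[0,0.001,0.02,0],[0,0.001,0.04,0],[0,0.001,0.055,0],[0,0.001,0.063,0],[0,0.001,0.065,0],[0,0.001,0.065,0]]' && python3 -m handwheel '[[0,0,0,0],[0,0,0,0],[0,0,0,0],[0,0,0,0],[0,0,0,0],[0,0,0,0],[0,0,0,0],[0,0,0,0]]' 0 35 && python3 -m handwheel '[[0,0,-0.02,0],[0,0,-0.05,0],[0,0,-0.08,0],[0,0,-0.11,0],[0,0,-0.13,0],[0,0,-0.13,0],[0,0,-0.13,0]]'
```

```text
time: 24.15
ee_pos: [0.4638, -0.0072, 0.0791]
tool_rot: [[-0.01, 1.0, -0.004], [1.0, 0.01, 0.008], [0.008, -0.004, -1.0]]
contact_force: [0.2, -0.6, -0.5]
gripper_width: 1.001
time: 24.82
ee_pos: [0.4635, -0.0073, 0.0791]
tool_rot: [[-0.01, 1.0, -0.005], [1.0, 0.01, 0.008], [0.008, -0.005, -1.0]]
contact_force: [-1.4, 0.2, 1.3]
gripper_width: 0.495
time: 25.4
ee_pos: [0.4643, -0.0083, 0.2095]
tool_rot: [[-0.01, 1.0, -0.003], [1.0, 0.01, 0.008], [0.008, -0.003, -1.0]]
contact_force: [-0.6, -0.1, -2.1]
gripper_width: 0.494
```

```bash
python3 -m handwheel '[[-0.038,0.003,0,0],[-0.076,0.006,0,0],[-0.114,0.009,0,0],[-0.152,0.011,0,0],[-0.19,0.014,0,0],[-0.228,0.016,0,0],[-0.26,0.018,0,0],[-0.27,0.02,0,0]]' && python3 -m handwheel '[[-0.028,0,0,0],[-0.028,0,0,0],[-0.028,0,0.03,0],[-0.028,0,0.06,0],[-0.028,0,0.06,0],[-0.028,0,0.06,0]]'
```

```text
time: 26.07
ee_pos: [0.4844, -0.284, 0.2049]
tool_rot: [[-0.002, 1.0, -0.007], [1.0, 0.002, 0.006], [0.006, -0.007, -1.0]]
contact_force: [-1.0, 0.4, -1.5]
gripper_width: 0.495
time: 26.57
ee_pos: [0.4823, -0.3101, 0.1421]
tool_rot: [[-0.003, 1.0, -0.013], [1.0, 0.003, 0.009], [0.009, -0.013, -1.0]]
contact_force: [0.7, -0.2, -1.4]
gripper_width: 0.497
```

```bash
python3 -m handwheel '[[0.001,0.004,0.03,0],[0.001,0.004,0.055,0],[0.001,0.004,0.07,0],[0.001,0.004,0.077,0],[0.001,0.004,0.079,0],[0.001,0.004,0.079,0],[0.001,0.004,0.079,0]]'
python3 - <<'E'
from h import *
snap('side','s3.png'); im=cv2.imread('pics/s3.png')[180:360,250:440]; cv2.imwrite('pics/s3b.png',cv2.resize(im,(630,600),interpolation=cv2.INTER_CUBIC))
E
```

```text
time: 27.15
ee_pos: [0.4864, -0.309, 0.0646]
tool_rot: [[-0.003, 1.0, -0.01], [1.0, 0.003, 0.007], [0.007, -0.01, -1.0]]
contact_force: [1.0, -0.4, -1.0]
gripper_width: 0.497
```

View pics/s3b.png

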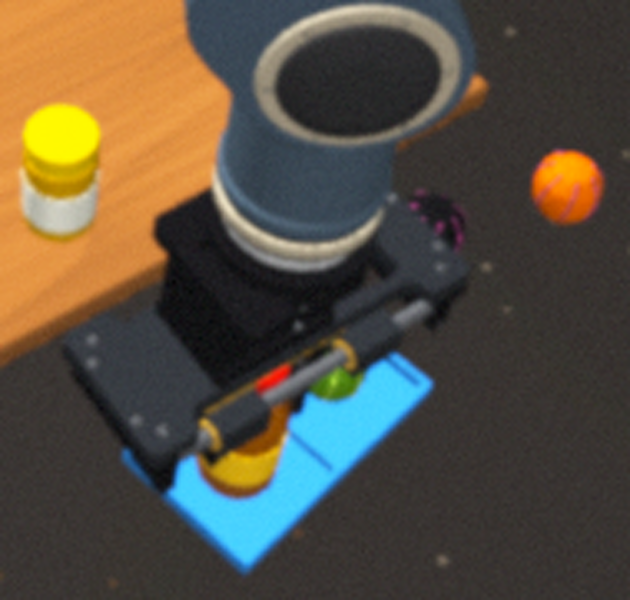

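Honey base at (238,480) inside the near compartment, green sprout (335,380) in the far one. Settle, release, retreat.

```bash
python3 -m handwheel '[[0,0,0.001,0],[0,0,0.0015,0],[0,0,0.0015,0]]' && python3 -m handwheel '[[0,0,0,0],[0,0,0,0],[0,0,0,0],[0,0,0,0],[0,0,0,0]]' 64 && python3 -m handwheel '[[0,0,-0.02,0],[0,0,-0.05,0],[0,0,-0.08,0],[0,0,-0.12,0],[0,0,-0.16,0],[0,0,-0.17,0],[0,0,-0.17,0]]' && python3 -m handwheel '[[0.037,0.025,0,0],[0.074,0.05,0,0],[0.11,0.075,0,0],[0.148,0.1,0,0],[0.185,0.125,0,0],[0.222,0.15,0,0],[0.25,0.17,0,0],[0.27,0.18,0,0]]' && python3 -m handwheel '[[0,0,0,0],[0,0,0,0],[0,0,0,0]]'
python3 - <<'E'
from h import *
snap('side','s4.png');snap('scene','c4.png')
a=cv2.imread('pics/side0.png');b=cv2.imread('pics/s4.png');c=cv2.imread('pics/c4.png')
r=lambda i,w,h:cv2.resize(i,(w,h),interpolation=cv2.INTER_CUBIC)
# side: white tray, blue tray ; scene: white, blue
cv2.imwrite('pics/f.png',np.vstack([np.hstack([r(b[75:165,100:220],400,300),r(b[250:355,270:410],400,300)]),np.hstack([r(c[95:200,315:455],400,300),r(c[165:270,70:210],400,300)])]))
cv2.imwrite('pics/s4b.png',r(b,800,600))
E
```

```text
time: 27.45
ee_pos: [0.4867, -0.3092, 0.0637]
tool_rot: [[-0.002, 1.0, -0.009], [1.0, 0.003, 0.007], [0.007, -0.009, -1.0]]
contact_force: [0.3, -0.0, -2.0]
gripper_width: 0.497
time: 27.87
ee_pos: [0.4868, -0.3092, 0.0638]
tool_rot: [[-0.002, 1.0, -0.009], [1.0, 0.003, 0.007], [0.007, -0.009, -1.0]]
contact_force: [-0.1, -0.5, 0.3]
gripper_width: 0.634
time: 28.45
ee_pos: [0.4903, -0.3116, 0.2381]
tool_rot: [[-0.002, 1.0, -0.001], [1.0, 0.002, 0.003], [0.003, -0.001, -1.0]]
contact_force: [-0.7, -0.8, -0.7]
gripper_width: 0.642
time: 29.12
ee_pos: [0.6705, -0.0376, 0.2362]
tool_rot: [[-0.005, 1.0, -0.004], [1.0, 0.005, 0.004], [0.004, -0.004, -1.0]]
contact_force: [0.4, -0.3, -0.3]
gripper_width: 0.639
time: 29.37
ee_pos: [0.6694, -0.0383, 0.2342]
tool_rot: [[-0.005, 1.0, -0.008], [1.0, 0.005, 0.003], [0.003, -0.008, -1.0]]
contact_force: [0.7, -0.6, 0.3]
gripper_width: 0.637
```

View pics/f.png

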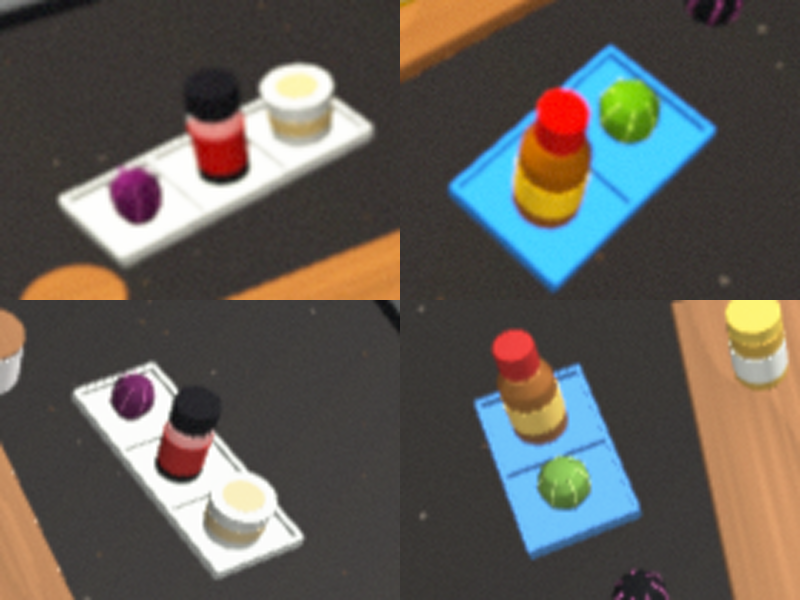

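View pics/s4b.png

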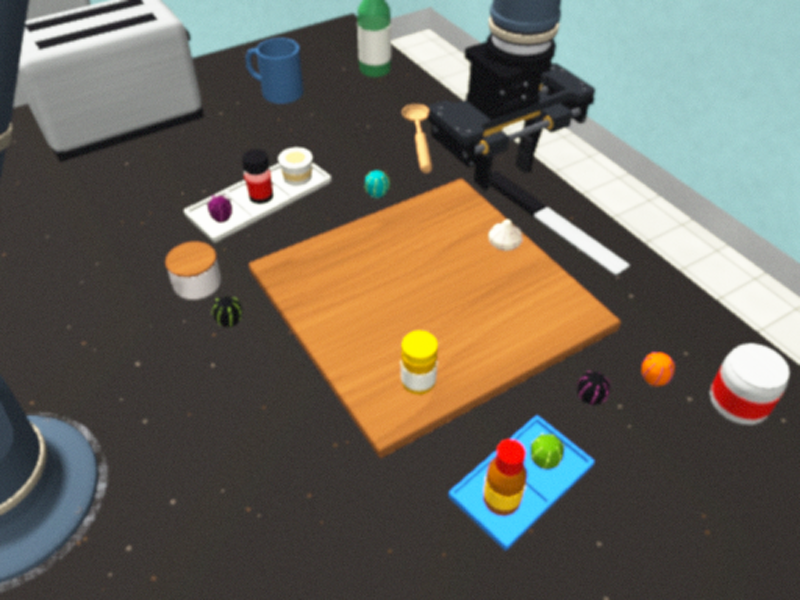

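Mustard (420,362) and garlic (506,235) have not moved; the purple sprout (136,194 in the crop) looks egg-shaped, so it may be tilted. Looking from near with the wrist camera.

```bash
python3 -m handwheel '[[0.028,-0.025,0,0],[0.056,-0.05,0,0],[0.084,-0.075,0,0],[0.112,-0.1,0,0],[0.14,-0.127,0,0],[0.168,-0.153,0,0],[0.196,-0.178,0,0],[0.22,-0.2,0,0]]' && python3 -m handwheel '[[0.03,-0.025,0,0],[0.05,-0.04,0.02,0],[0.05,-0.04,0.05,0],[0.05,-0.04,0.05,0],[0.05,-0.04,0.05,0],[0.05,-0.04,0.05,0]]'
python3 - <<'E'
from h import *
snap('wrist','w5.png'); im=cv2.imread('pics/w5.png'); cv2.imwrite('pics/w5b.png',cv2.resize(im,(800,600),interpolation=cv2.INTER_CUBIC))
W=cam('wrist')
for X in ([.407,.328,.004],[.407,.328,.045],[.407,.328,.024]): print(np.array(proj(*W,X))*1.5625)
E
```

```text
time: 30.13
ee_pos: [0.4674, 0.1793, 0.2375]
tool_rot: [[0.001, 1.0, -0.005], [1.0, -0.001, 0.003], [0.003, -0.005, -1.0]]
contact_force: [0.5, 0.6, -0.1]
gripper_width: 0.639
time: 30.63
ee_pos: [0.4287, 0.228, 0.1889]
tool_rot: [[0.004, 1.0, -0.004], [1.0, -0.004, 0.003], [0.003, -0.004, -1.0]]
contact_force: [0.4, -0.9, -0.1]
gripper_width: 0.642
[369.16918488 115.1368075 ]
[363.69785871 108.4191211 ]
[366.68614958 112.08814033]
```

View pics/w5b.png

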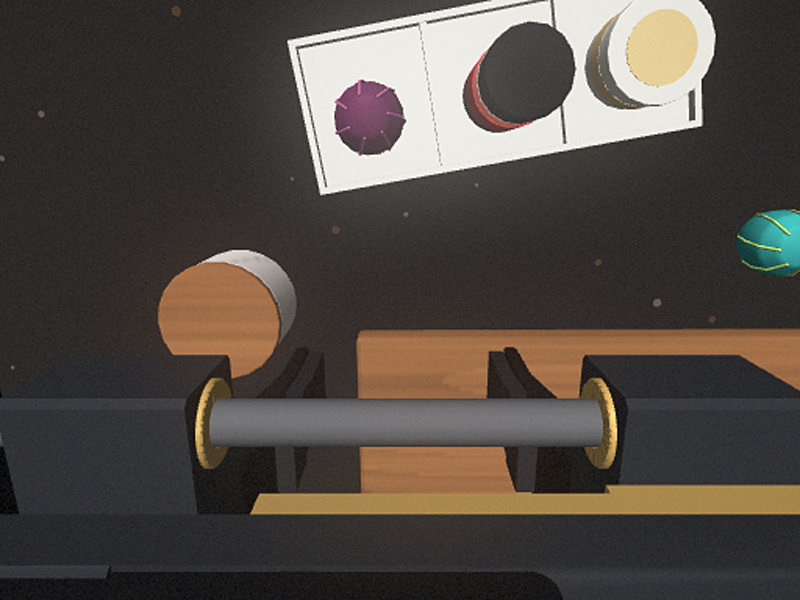

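From nearly above, the purple sprout (368,116) shows its veins symmetric round the centre, where an upright one should project (367,112). One enlarged comparison to be sure.

Run:
```python
from h import *
r=lambda i:cv2.resize(i,(266,266),interpolation=cv2.INTER_CUBIC)
w=cv2.imread('pics/w5.png');s=cv2.imread('pics/s4.png');s0=cv2.imread('pics/side0.png')
cr=lambda i,u,v,h:r(i[int(v)-h:int(v)+h,int(u)-h:int(u)+h])
c0=cv2.imread('pics/scene0.png');c=cv2.imread('pics/c4.png')
cv2.imwrite('pics/z.png',np.vstack([np.hstack([cr(w,235,75,30),cr(s,140.5,133,16),cr(s0,196.5,164.5,16)]),np.hstack([cr(c,361,129,16),cr(c,127,229,16),cr(s,350,288,18)])]))
```

```text
(no output)
```

View pics/z.png

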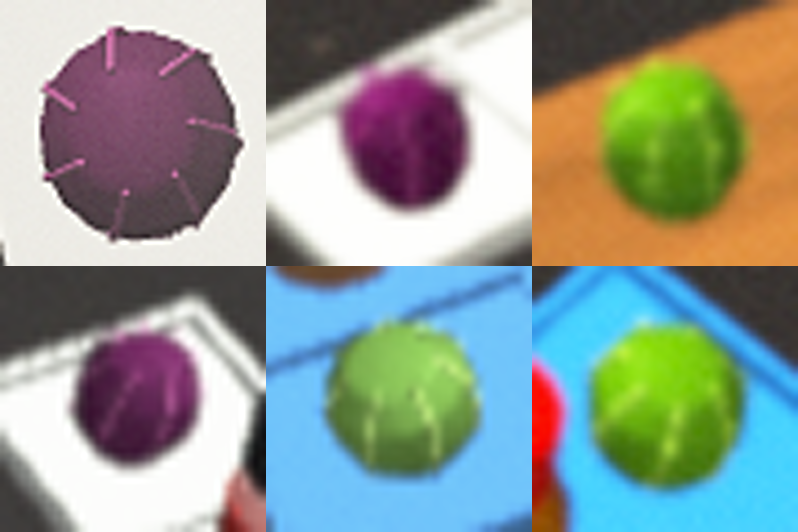

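Purple: vein ring centred within ~1.5 mm of the outline, so upright. Same near check for the blue tray.

```bash
python3 -m handwheel '[[-0.035,0.01,-0.02,0],[-0.07,0.02,-0.02,0],[-0.105,0.03,-0.02,0],[-0.14,0.04,-0.02,0],[-0.175,0.05,-0.02,0],[-0.21,0.06,-0.02,0],[-0.245,0.07,-0.02,0],[-0.28,0.08,-0.02,0]]' && python3 -m handwheel '[[-0.04,0.003,0,0],[-0.08,0.006,0,0],[-0.12,0.01,0,0],[-0.16,0.014,0,0],[-0.2,0.018,0,0],[-0.24,0.02,0,0],[-0.28,0.02,0,0],[-0.31,0.02,0,0]]' && python3 -m handwheel '[[0,0,0,0],[0,0,0,0]]'
python3 - <<'E'
from h import *
snap('wrist','w6.png'); im=cv2.imread('pics/w6.png'); 
W=cam('wrist')
for X in ([.560,-.293,.024],[.560,-.293,.045],[.487,-.309,.108],[.487,-.309,.004]): print(np.array(proj(*W,X))*1.5625)
u,v=map(int,proj(*W,[.53,-.3,.03])); 
im=im[0:225]; cv2.imwrite('pics/w6b.png',cv2.resize(im,(800,352),interpolation=cv2.INTER_CUBIC))
E
```

```text
time: 31.35
ee_pos: [0.5089, -0.0553, 0.2098]
tool_rot: [[0.007, 1.0, 0.001], [1.0, -0.007, 0.004], [0.004, 0.001, -1.0]]
contact_force: [0.4, 0.4, -0.6]
gripper_width: 0.641
time: 32.02
ee_pos: [0.5257, -0.3714, 0.2106]
tool_rot: [[0.012, 1.0, 0.003], [1.0, -0.012, 0.0], [0.0, 0.003, -1.0]]
contact_force: [-0.0, -0.6, -0.0]
gripper_width: 0.64
time: 32.18
ee_pos: [0.5242, -0.3762, 0.2121]
tool_rot: [[0.019, 1.0, 0.004], [1.0, -0.019, -0.003], [-0.003, 0.004, -1.0]]
contact_force: [0.8, -0.5, 0.2]
gripper_width: 0.642
[458.33814726 146.57598081]
[462.1183218  145.74772034]
[320.91662456 180.53576286]
[345.04554391 174.115824  ]
```

View pics/w6b.png

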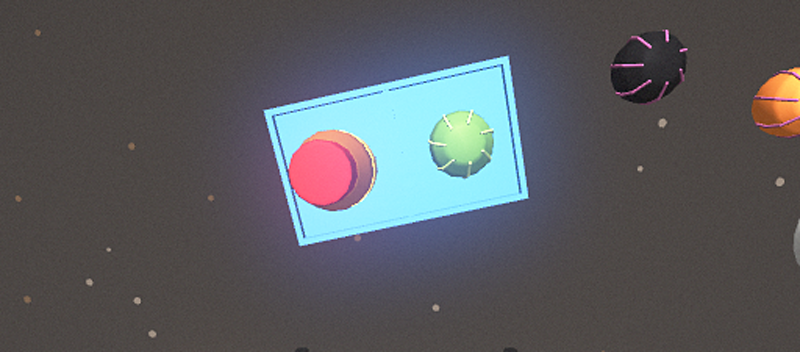

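Green sprout (462,144) and honey cap (323,173) lie where upright ones in their compartments should project. The arm is clear of everything, so I'm handing in.

```bash
python3 -c "
from cell import arm
print(arm.read_state()['time'],arm.job_done())"
```

```text
the job is handed in; nothing more can be done
32.2333 None
```

I made up both kits and handed the job in at 32 s of the 136 s. The hand-in reports no verdict.

- **Blue tray:** the honey bottle is in the near compartment and the green sprout in the far one.
- **White tray:** the purple sprout is in the near compartment, the pepper jar in the middle and the cheese tub in the far one.

**Last checks:**
- **Position and tilt:** in the final pictures each thing stood alone in its own compartment. In the wrist views the sprouts and the honey cap lay within about 7 px, or 3 mm, of where upright ones should appear.
- **Mustard jar and garlic:** they were at the same pixels in the side view as at the start.
- **One doubt:** the purple sprout looked egg-shaped from the side. A near view from above showed its veins evenly round the centre, a tilt of roughly 0.05 rad.
- **Not measured:** whether each thing sits flat on the floor was judged only from the release heights and the pictures.

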